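Move a test plate from its keyhole stud to the drying rail

TASK

Take the yellow test plate off the stud on the wooden stand (raise it so that the wide end of its keyhole is at the stud's head, then draw it off), and hook its hanger over the steel rail at the open end that the cover strip leaves free. Then slide it along the rail under the strip until it hangs centred at the red clip, and let go so that it hangs still. Do not drop it or shift the loose things round the work.

Things in the scene. Friction and masses are not known exactly. Their poses are not given: they have to be found in the camera images.
- hanger_grip (a point): Centre of the black upright grip block on the hanger, 22 (x) x 26 (y) x 46 (z) mm, to be pinched from above across its 26 mm (along y). Its foot, 23 mm below, stands on a flat arm that leads back to the hook. Axes, hanger upright: x from the front (grip side) to the back, y along the hook's width, z up.
- hanger_hook (a point): Middle of the underside of the steel hook's saddle, 45 mm behind (+x) and 29 mm below hanger_grip; same axes. Hook 36 mm wide (y), 24 mm inside; saddle 6 mm thick; rear leg at x 12..17 mm, to 20 mm below; front neck at x -17..-12 mm, to 69 mm below. From 20 to 63 mm below it is open to the back: the rail goes in there, then the hanger is lowered.
- hanger_keyhole (a point): Centre of the wide hole (eight-sided, 30 mm across) of the keyhole in the yellow plate, 113 mm below hanger_hook; same axes. Above it a slot 14 mm wide, top edge 33 mm above this point. The plate is 80 mm wide (y), 6 mm thick, from 63 to 162 mm below hanger_hook. Hanging on the stud, the hole is 28 mm too low: the plate must be raised by that.
- hanger: The hanger with its plate, one rigid loose part of 0.13 to 0.25 kg; origin and axes as hanger_hook.
- hanger_foot (a point): Middle of the lower edge of the yellow plate, 162 mm straight below hanger_hook; same axes.
- stud (a point): Point on the axis of the level stud of the fixed wooden stand, within the hanging plate, 115 mm above the bench. x points into the board (the plate comes off toward -x), y along its width, z up. Shaft 10 mm thick; dark steel head 20 mm across, its front face at x = -11 mm; board face at x = 6 mm, board 70 mm wide, its top 167 mm above the bench. The plate is turned with the stand.
- rail_load (a point): Point on top of the fixed round level steel rail (16 mm thick, its top 200 mm above the bench), in the middle of its open end. Axes: y along the rail, pointing away from the covered part; x to the back; z up. The rail is clear from y = -312 to +82 mm of this point, between two end posts, 207 mm high.
- strip_end (a point): End of the cover strip over the rail's axis, at the strip's underside, 20 mm above the rail's top; axes as rail_load. The strip covers the rail from here to -y; its front edge is at x = -10 mm; a slightly upturned lip runs on 16 mm to +y; a web stands at x = 43 mm. Under the strip the hook slides with 14 mm of play upward.
- red_clip: Red plastic clip, 30 mm wide along the rail, fixed on top of the cover strip: the mark. Origin above the rail's axis at the middle of the clip, at the strip's top, 24 mm above the rail's top; same axes as rail_load. Top of its fin 28 mm above the origin.
- blue_clip: Blue clip of the same make on the same strip, not the mark; may be on either side of the red one.
- white_box: White carton 63x59x128 mm, bystander, loose; origin under its centre.
- sample_tin: Small paint tin, 66 mm round, 85 mm high, bystander, loose; origin under its centre.
- tape_measure: Yellow tape measure 37x83x68 mm, bystander, loose; origin under its centre.
- black_tape: Roll of black tape, 65 mm round, 18 mm high, bystander, loose; origin under its centre.
- pliers: Blue-handled pliers 67x181x15 mm lying flat, bystander, loose; origin under their centre.

How it is judged:
On the way, in this order (a step that is already met when the one before it is completed fails the run):
1. the plate has been drawn off the stud's head (x of hanger_hook in the frame of stud below -0.025 m), for 0.05 s.
2. the hook is over the rail at its open end, clear of the cover strip (y of hanger_hook in the frame of rail_load between -0.045 and 0.07 m and x of hanger_hook in the frame of rail_load between -0.012 and 0.012 m and z of hanger_hook in the frame of rail_load between -0.006 and 0.014 m), for 0.05 s.
At the end, for the whole second after the job is handed in: The hanger hangs by its hook on the rail, saddle on the rail's top (within 6 mm in height, 12 mm front to back), upright within 0.3 rad, its middle within 15 mm of the red clip's middle along the rail, at rest (below 0.05 m/s and 0.5 rad/s) (y of hanger_hook in the frame of red_clip between -0.015 and 0.015 m and x of hanger_hook in the frame of rail_load between -0.012 and 0.012 m and z of hanger_hook in the frame of rail_load between -0.006 and 0.006 m and angle between hanger_hook's own z axis and vertical below 0.3 rad and linear speed of hanger below 0.05 m/s and angular speed of hanger below 0.5 rad/s); the robot touches nothing.
It fails at once if the plate is dropped (its lower edge comes to within 12 mm of the bench) (height (world z) of hanger_foot below 0.012 m).
It fails at once if a loose bystander is shifted by more than 30 mm (distance of any of white_box, sample_tin, tape_measure, black_tape, pliers from where it was at the start of the episode above 0.03 m).
It also fails if it takes over 54 s, if anything falls off the work surface, if the arm or the gripper's body presses on something with over 40 N, if the wrist force passes 120 N, or if a joint passes its speed limit or range.

ROBOT

A 6-joint arm with a two-finger parallel gripper is mounted at the origin on a cart in front of the work surface, level with it; the furniture and walls round the work are solid. World frame = base frame: x ahead of the robot, y to its left, z up, the work surface at z = 0. Lengths are in m, angles in rad, forces in N, time in s.
With the tool pointing down it reaches from about 0.35 to 0.775 m from the base axis. Payload 5.5 kg.
Tool frame: the origin (TCP) lies at the very end of the fingers, on their centre line; the grasp point (between the pads) lies 19 mm behind it; z points along the fingers, y is the line along which they close (so a half turn about z gives the same grasp; the last joint's range is limited). The gripper opens to 85 mm and grips with 20 to 120 N. Pads are 22 mm wide; open, the fingers measure 114 mm over their backs; the gripper's body (76 mm by 85 mm) begins 54 mm behind the grasp point. The pads swing forward as they close: fully open they stand 13 mm farther back than shut.
Start: joints at [-1.295, 0.313, 0.046, 1.304, 0, 1.431], TCP at [0.232, -0.526, 0.207] pointing down, gripper open.
Joint ranges: [-2.76, 2.76], [-0.86, 1.69], [-1.03, 1.26], [-2.2, 2.34], [-1.47, 1.5], [-3.14, 3.14]. Speed limits (rad/s): [2.57, 2.57, 3.14, 3.14, 3.14, 3.14].

INTERFACE

Orientations are given as a unit quaternion [w, x, y, z].
In Python, from workcell import env, imaging, ticket gives the robot as it stands. The module is installed in compiled form; this text tells all that it offers.
- The arm moves only by the tool apply_moves, never from a script. Its argument "rows" is a list of rows, each an object with "xyz": the shift along the tool's x, y, z in mm, a list of three; "turn": the turn, a rotation vector about the tool's x, y, z in rad, a list of three; "grip": the opening, from 0 (shut) to 1 (fully open). A call has 1 to 12 rows; each row is the pose to reach, as a shift and turn from the pose commanded when the call began, along the tool's axes at that moment; what a row does not reach only later rows make up. A row lasts 1/12 s, in which the tool goes at most 41.7 mm and 7.16 degrees, less where a joint would pass 70% of its speed; a pose out of reach is approached as far as the arm can. A call with a gripper value outside its range is refused whole. The fingers move at their own pace and stop on an object; "force" is the grip in N (left out, the last holds). Time passes only in rows, so rows that repeat a pose let the fingers close. It gives the time, the measured TCP pose, the force, the opening and the grip force at its end, in the units of the state.
- env.get_state(): the state, without advancing time (a new reading comes with each control period).
- imaging.read_camera(name): name is "scene" or "top"; returns a dict with "color" (420x560x3 uint8, blue, green, red), "z_map" (420x560 float32, m along the optical axis (not along the pixel's ray), 0 where there is no reading), "camera_matrix" (3x3 intrinsics, pixels), "view" (4x4, takes a point from world to camera coordinates). Camera axes: x right, y down, z forward; pixel columns grow to the right and rows downward; lengths in m; the calibration is good to about 2 mm. A picture is of the moment at which its call begins.
- ticket.hand_in(): hands the job in; it is judged then, once.
The state is a dict: "clock": time; "joint_pos": joint angles; "qvel": joint speeds; "tau": joint torques, N m; "tcp_pos": TCP position; "orientation": TCP orientation; "wrist_force": force on the tool from outside, world axes, zero at the start; "ft_torque": the same for the moment, N m; "finger_gap": finger opening in m; "grip_force": force on a finger pad.
Only numpy, scipy, OpenCV 4.12 (cv2) and the standard library are available. Lean on these libraries where they do the work, as an engineer would, in place of code of your own. Each camera call takes 0.05 s, during which the arm holds its last target. There are 200 camera calls.

## Working session

There is one attempt and no reset: what is moved stays moved. The work goes in short steps, Python scripts to look and compute and a tool call to move; the robot and the scene stay as the last step left them, time stands still between calls to the robot, and variables do not carry over. Pictures are saved under pics/ and viewed, at most 10 in all, crops included, and the job is handed in when it is done.

Besides the shell and the picture viewer there is one more tool, called as name([rows], argument=value, ...), one row to a line, values as JSON. apply_moves: Moves the arm, as the interface text tells. Its arguments: {"type":"object","properties":{"rows":{"type":"array"},"force":{"type":"number"}},"required":["rows"]}

```bash
mkdir -p pics; cat > h.py <<'E'
import numpy as np,cv2
from workcell import env,imaging,ticket
def pts(c):
    z=c["z_map"];K=c["camera_matrix"];v,u=np.mgrid[:z.shape[0],:z.shape[1]]
    P=np.stack([(u-K[0,2])/K[0,0]*z,(v-K[1,2])/K[1,1]*z,z,np.ones_like(z)],-1)
    W=P@np.linalg.inv(c["view"]).T
    W=W[...,:3];W[z==0]=np.nan
    return W
E
python3 - <<'E'
from h import *
for n in("scene","top"):
    c=imaging.read_camera(n);np.savez("pics/%s0.npz"%n,**c);cv2.imwrite("pics/%s0.png"%n,cv2.resize(c["color"],(784,588)))
    print(n,np.linalg.inv(c["view"]).round(3).tolist(),c["camera_matrix"].tolist())
print(env.get_state())
E
```

```text
scene [[0.222, -0.573, 0.789, -1.076], [-0.975, -0.145, 0.168, -0.313], [0.018, -0.806, -0.591, 1.322], [0.0, 0.0, 0.0, 1.0]] [[516.7899675571879, 0.0, 278.28110701939335], [0.0, 516.7899675571879, 214.14267718862052], [0.0, 0.0, 1.0]]
top [[0.072, -0.953, 0.294, 0.059], [-0.997, -0.071, 0.014, -0.025], [0.007, -0.294, -0.956, 1.432], [0.0, 0.0, 0.0, 1.0]] [[403.7612527671902, 0.0, 276.86125465109274], [0.0, 403.7612527671902, 210.58647763287547], [0.0, 0.0, 1.0]]
{'clock': 0.1, 'joint_pos': array([-1.29460189e+00,  3.13921217e-01,  4.50797334e-02,  1.30362521e+00,
       -7.74135711e-06,  1.43120865e+00]), 'qvel': array([ 1.30967531e-04, -2.08279606e-03,  2.22168416e-03, -3.47498120e-05,
       -2.46322056e-04, -1.33166411e-04]), 'tau': array([ 1.58992785e-03, -4.81727958e+01,  2.99242383e+01,  1.27945683e-02,
       -1.42125059e-04, -7.33639581e-06]), 'tcp_pos': array([ 0.2320997 , -0.52551383,  0.20599516]), 'orientation': array([-8.32972830e-04,  9.78468028e-01,  2.06396755e-01, -6.08632292e-05]), 'wrist_force': array([-0.36509242,  0.99597661, -0.58418346]), 'ft_torque': array([ 0.05312923, -0.01962231,  0.00348224]), 'grip_force': 0.0, 'finger_gap': 0.08518329826064347}
```

View pics/scene0.png

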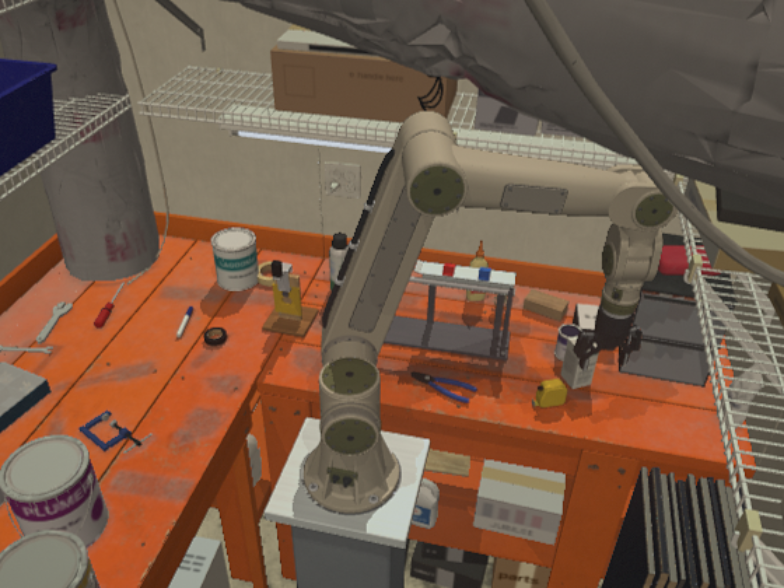

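View pics/top0.png

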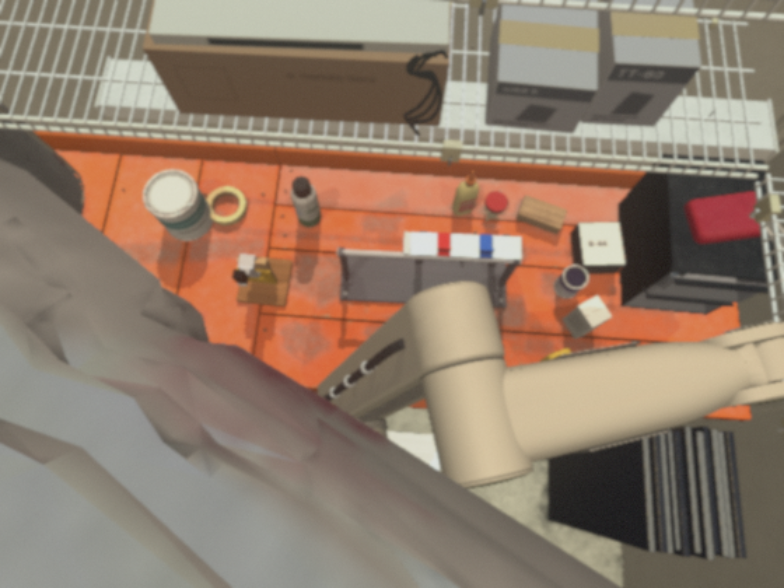

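Scene view: the plate on its stand is at about (285,300), the grip block at (277,268), and the rail with its strip, red clip (448,270) and blue clip (485,272) is in the middle. In the top view the grip is at (243,275), the red clip at (445,243), and the open end lies to the left (+y).

```bash
python3 - <<'E'
from h import *
ims=[]
for n in("scene","top"):
    c=np.load("pics/%s0.npz"%n);W=pts(c);hsv=cv2.cvtColor(c["color"],cv2.COLOR_BGR2HSV)
    h,s,v=[hsv[...,i].astype(int) for i in range(3)]
    x,y,z=W[...,0],W[...,1],W[...,2]
    def st(m,name):
        P=W[m]
        print(n,name,len(P),P.mean(0).round(4) if len(P) else '',np.percentile(P,[3,97],axis=0).round(3).tolist() if len(P) else '')
        return P
    box=(x>.3)&(x<.9)&(abs(y)<.6)
    red=st(box&((h<5)|(h>174))&(s>180)&(z>.215)&(z<.27),"red")
    blue=st(box&(h>100)&(h<130)&(s>120)&(z>.215)&(z<.27),"blue")
    strip=st(box&(s<60)&(v>150)&(z>.21)&(z<.24)&(y<.3),"strip")
    if len(strip)>20:
        r=cv2.minAreaRect(strip[:,:2].astype(np.float32));print(r,cv2.boxPoints(r).round(3).tolist())
    rail=st(box&(z>.185)&(z<.21)&(y<.3)&(y>-.3)&(s<90),"rail")
    if len(rail)>20:
        r=cv2.minAreaRect(rail[:,:2].astype(np.float32));print(r,cv2.boxPoints(r).round(3).tolist())
    yl=st(box&(h>18)&(h<32)&(s>140)&(z>.03)&(z<.25)&(y>.15),"yellow")
    if len(yl)>20:
        m=yl.mean(0);_,S,V=np.linalg.svd(yl-m);print("plane",V.round(3).tolist(),(S/len(yl)**.5).round(4))
    bl=st(box&(v<70)&(z>.2)&(z<.32)&(y>.2),"black")
    st(box&(z>.2)&(z<.32)&(y>.2),"all>.2")
    u,v0=(205,212) if n=="scene" else (180,193)
    ims.append(cv2.resize(c["color"][v0-45:v0+45,u-50:u+50],(400,360),interpolation=cv2.INTER_NEAREST))
cv2.imwrite("pics/crop.png",np.hstack(ims))
E
```

```text
scene red 55 [ 0.5491 -0.1256  0.238 ] [[0.535, -0.138, 0.225], [0.591, -0.115, 0.253]]
scene blue 55 [ 0.5503 -0.2215  0.2381] [[0.534, -0.233, 0.228], [0.589, -0.209, 0.253]]
scene strip 452 [ 0.5618 -0.17    0.2244] [[0.534, -0.298, 0.219], [0.59, -0.041, 0.23]]
((0.5617263317108154, -0.1696103811264038), (0.06907951831817627, 0.2696686089038849), 1.0645753145217896) [[0.5249999761581421, -0.03500000014901161], [0.5299999713897705, -0.3050000071525574], [0.5989999771118164, -0.30399999022483826], [0.593999981880188, -0.03400000184774399]]
scene rail 781 [ 0.7329 -0.0838  0.1967] [[0.53, -0.293, 0.186], [0.893, 0.275, 0.208]]
((0.7120833396911621, -1.4036893844604492e-05), (0.6004531383514404, 0.3710172474384308), 89.80867767333984) [[0.5260000228881836, -0.30000001192092896], [0.8970000147819519, -0.3009999990463257], [0.8989999890327454, 0.30000001192092896], [0.527999997138977, 0.3009999990463257]]
scene yellow 284 [0.4965 0.3233 0.0849] [[0.488, 0.287, 0.042], [0.506, 0.361, 0.135]]
plane [[0.033, 0.218, -0.975], [-0.01, -0.976, -0.218], [-0.999, 0.017, -0.03]] [0.0288 0.0247 0
[... 741 characters left out ...]
5672 -0.0156  0.197 ] [[0.531, -0.288, 0.189], [0.712, 0.235, 0.203]]
((0.5651657581329346, -0.00936281681060791), (0.5665605068206787, 0.15180900692939758), 71.01599884033203) [[0.4009999930858612, -0.2529999911785126], [0.5450000166893005, -0.3019999861717224], [0.7289999723434448, 0.23399999737739563], [0.5860000252723694, 0.28299999237060547]]
top yellow 35 [0.4965 0.3052 0.0981] [[0.493, 0.288, 0.057], [0.5, 0.325, 0.138]]
plane [[0.035, 0.316, -0.948], [0.048, 0.947, 0.318], [-0.998, 0.057, -0.018]] [0.031  0.0064 0.002 ]
top black 37 [0.4428 0.3211 0.2429] [[0.437, 0.315, 0.223], [0.449, 0.33, 0.254]]
top all>.2 243 [0.4769 0.3231 0.2183] [[0.437, 0.308, 0.201], [0.512, 0.342, 0.251]]
```

View pics/crop.png

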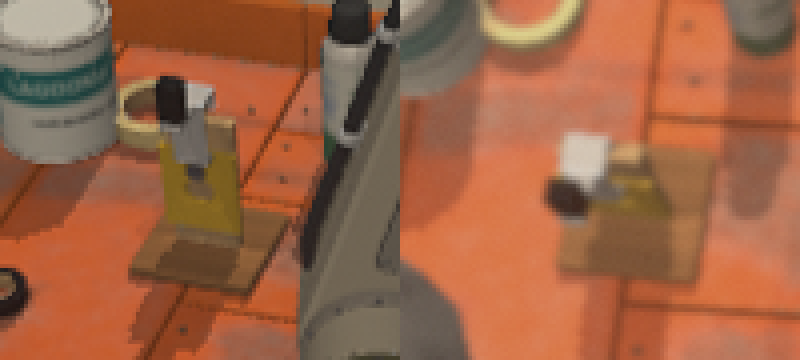

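```bash
python3 - <<'E'
from h import *
for n in("scene","top"):
    c=np.load("pics/%s0.npz"%n);W=pts(c);hsv=cv2.cvtColor(c["color"],cv2.COLOR_BGR2HSV)
    h,s,v=[hsv[...,i].astype(int) for i in range(3)]
    x,y,z=W[...,0],W[...,1],W[...,2]
    def st(m,name):
        P=W[m];print(n,name,len(P))
        if len(P): print(np.median(P,0).round(4),np.percentile(P,[3,25,75,97],axis=0).round(3).tolist())
        return P
    st((y>.28)&(y<.37)&(x>.4)&(x<.56)&(z>.198)&(z<.23)&(s<70)&(v>90),"hook")
    st((y>.28)&(y<.37)&(x>.4)&(x<.56)&(z>.2)&(v<60)&(z>.246),"griptop")
    st((y>.28)&(y<.37)&(x>.4)&(x<.56)&(z>.15)&(z<.178)&(h>8)&(h<25)&(s>80),"boardtop")
    P=st((x>.5)&(x<.6)&(y>-.02)&(y<.2)&(z>.17)&(z<.22),"railopen")
    if len(P)>10:
        T=P[(P[:,2]>.19)]
        for a in np.arange(-.02,.16,.02):
            q=T[(T[:,1]>a)&(T[:,1]<a+.02)]
            if len(q): print(round(a,2),len(q),q.mean(0).round(4),q[:,0].min().round(3),q[:,0].max().round(3),q[:,2].max().round(3))
    E=(x>.5)&(x<.6)&(z>.21)&(z<.24)&(y>-.07)&(y<-.01)
    st(E,"stripend")
    # colour rays on red clip, plane z=.238
    m=(((h<6)|(h>172))&(s>150)&(abs(x-.56)<.06)&(abs(y+.126)<.03)&(z>.2)&(z<.27)); st(m,"red2")
# bystanders list: heights above bench left path
c=np.load("pics/top0.npz");W=pts(c);x,y,z=W[...,0],W[...,1],W[...,2]
E
```

```text
scene hook 48
[0.4816 0.3205 0.2039] [[0.434, 0.31, 0.199], [0.444, 0.315, 0.203], [0.497, 0.324, 0.206], [0.51, 0.334, 0.212]]
scene griptop 22
[0.4444 0.3262 0.2487] [[0.431, 0.316, 0.246], [0.437, 0.321, 0.247], [0.449, 0.332, 0.251], [0.456, 0.337, 0.252]]
scene boardtop 43
[0.506  0.3033 0.1634] [[0.495, 0.29, 0.152], [0.501, 0.295, 0.157], [0.511, 0.31, 0.166], [0.516, 0.319, 0.173]]
scene railopen 0
scene stripend 84
[ 0.5582 -0.0517  0.2258] [[0.527, -0.069, 0.219], [0.541, -0.06, 0.223], [0.574, -0.043, 0.228], [0.586, -0.036, 0.231]]
scene red2 59
[ 0.54   -0.1261  0.2367] [[0.535, -0.138, 0.225], [0.538, -0.132, 0.232], [0.546, -0.119, 0.245], [0.59, -0.114, 0.253]]
top hook 134
[0.4896 0.3247 0.2055] [[0.439, 0.309, 0.2], [0.479, 0.318, 0.203], [0.5, 0.333, 0.207], [0.509, 0.342, 0.211]]
top griptop 0
top boardtop 54
[0.5087 0.305  0.1659] [[0.503, 0.292, 0.153], [0.505, 0.298, 0.163], [0.514, 0.312, 0.168], [0.518, 0.359, 0.17]]
top railopen 232
[0.5365 0.0588 0.1983] [[0.527, -0.016, 0.183], [0.533, 0.019, 0.196], [0.541, 0.098, 0.2], [0.546, 0.118, 0.204]]
-0.02 28 [ 0.5391 -0.0104  0.1985] 0.533 0.548 0.204
0.0 32 [0.5387 0.0097 0.1981] 0.53 0.549 0.204
0.02 30 [0.5376 0.03   0.1981] 0.531 0.545 0.206
0.04 26 [0.5373 0.0501 0.1983] 0.531 0.544 0.203
0.06 29 [0.5375 0.0709 0.198 ] 0.531 0.546 0.202
0.08 29 [0.5366 0.09   0.1979] 0.529 0.545 0.203
0.1 38 [0.5351 0.1102 0.1986] 0.525 0.545 0.207
0.12 6 [0.5323 0.1211 0.1976] 0.526 0.541 0.204
top stripend 191
[ 0.5594 -0.051   0.2249] [[0.534, -0.069, 0.22], [0.547, -0.061, 0.223], [0.574, -0.042, 0.228], [0.586, -0.033, 0.232]]
top red2 101
[ 0.5647 -0.1254  0.2307] [[0.537, -0.136, 0.226], [0.542, -0.13, 0.229], [0.577, -0.12, 0.235], [0.588, -0.116, 0.254]]
```

apply_moves([
  {"xyz":[24,-15,-10],"turn":[0,0,-0.1],"grip":1},
  {"xyz":[52,-32,-22],"turn":[0,0,-0.22],"grip":1},
  {"xyz":[80,-50,-34],"turn":[0,0,-0.34],"grip":1},
  {"xyz":[108,-67,-46],"turn":[0,0,-0.46],"grip":1},
  {"xyz":[136,-85,-58],"turn":[0,0,-0.58],"grip":1},
  {"xyz":[164,-102,-70],"turn":[0,0,-0.7],"grip":1},
  {"xyz":[192,-120,-82],"turn":[0,0,-0.82],"grip":1},
  {"xyz":[220,-137,-94],"turn":[0,0,-0.94],"grip":1},
  {"xyz":[248,-155,-106],"turn":[0,0,-1.06],"grip":1},
  {"xyz":[272,-170,-115],"turn":[0,0,-1.17],"grip":1},
  {"xyz":[284,-177,-120],"turn":[0,0,-1.25],"grip":1},
  {"xyz":[284,-177,-120],"turn":[0,0,-1.25],"grip":1},
])

```text
clock: 1.1
tcp_pos: [0.4222, -0.2472, 0.3279]
orientation: [0.001, 0.67, 0.742, 0.0]
wrist_force: [-0.7, -0.4, -0.1]
finger_gap: 0.0855
grip_force: 0.0
```

```bash
cat >> h.py <<'E'
from scipy.spatial.transform import Rotation as R
def plan(p,yaw):
    s=env.get_state();q=s["orientation"];r=R.from_quat([q[1],q[2],q[3],q[0]])
    t=R.from_euler('z',yaw)*R.from_euler('x',np.pi)
    print("clock",s["clock"],"tcp",s["tcp_pos"].round(4),"xyz mm",(r.inv().apply(np.array(p)-s["tcp_pos"])*1000).round(1),"turn",(r.inv()*t).as_rotvec().round(3),"F",s["wrist_force"].round(1),"gap",round(s["finger_gap"],4),"q",s["joint_pos"].round(2))
E
python3 - <<'E'
from h import *
plan([.46,.05,.33],1.67+.7); plan([.443,.325,.30],np.pi-.025)
E
```

```text
clock 1.1 tcp [ 0.4222 -0.2472  0.3279] xyz mm [291.8  67.8  -2.2] turn [ 0.001  0.001 -0.698] F [-0.7 -0.4 -0.1] gap 0.0855 q [-0.69  0.14  0.12  1.55  0.    0.77]
clock 1.1 tcp [ 0.4222 -0.2472  0.3279] xyz mm [567.2  78.8  27.6] turn [ 1.000e-03  2.000e-03 -1.444e+00] F [-0.7 -0.4 -0.1] gap 0.0855 q [-0.69  0.14  0.12  1.55  0.    0.77]
```

apply_moves([
  {"xyz":[25,8,0],"turn":[0,0,-0.08],"grip":1},
  {"xyz":[60,18,0],"turn":[0,0,-0.19],"grip":1},
  {"xyz":[98,28,0],"turn":[0,0,-0.3],"grip":1},
  {"xyz":[136,38,0],"turn":[0,0,-0.41],"grip":1},
  {"xyz":[174,47,0],"turn":[0,0,-0.52],"grip":1},
  {"xyz":[212,54,0],"turn":[0,0,-0.63],"grip":1},
  {"xyz":[250,60,0],"turn":[0,0,-0.74],"grip":1},
  {"xyz":[288,66,0],"turn":[0,0,-0.85],"grip":1},
  {"xyz":[326,70,0],"turn":[0,0,-0.96],"grip":1},
  {"xyz":[364,74,0],"turn":[0,0,-1.07],"grip":1},
  {"xyz":[400,76,0],"turn":[0,0,-1.18],"grip":1},
  {"xyz":[430,77,0],"turn":[0,0,-1.29],"grip":1},
])

```text
clock: 2.1
tcp_pos: [0.4561, 0.1874, 0.3259]
orientation: [-0.001, 0.091, 0.996, -0.0]
wrist_force: [0.0, 0.1, -0.1]
finger_gap: 0.0856
grip_force: 0.0
```

```bash
python3 - <<'E'
from h import *
plan([.444,.325,.33],np.pi-.025)
E
```

```text
clock 2.1 tcp [0.4561 0.1874 0.3259] xyz mm [ 36.8 133.1  -4.1] turn [-0.001 -0.001 -0.157] F [ 0.   0.1 -0.1] gap 0.0856 q [ 0.23  0.15  0.12  1.55 -0.    0.41]
```

apply_moves([
  {"xyz":[9,33,-2],"turn":[0,0,-0.05],"grip":0.75},
  {"xyz":[19,70,-2],"turn":[0,0,-0.12],"grip":0.75},
  {"xyz":[29,105,-2],"turn":[0,0,-0.157],"grip":0.75},
  {"xyz":[37,127,10],"turn":[0,0,-0.157],"grip":0.75},
  {"xyz":[37,133,30],"turn":[0,0,-0.157],"grip":0.75},
  {"xyz":[37,133,30],"turn":[0,0,-0.157],"grip":0.75},
  {"xyz":[37,133,30],"turn":[0,0,-0.157],"grip":0.75},
])

```text
clock: 2.68
tcp_pos: [0.444, 0.3226, 0.2951]
orientation: [-0.002, 0.015, 1.0, -0.001]
wrist_force: [0.2, -0.6, 0.8]
finger_gap: 0.0641
grip_force: 0.0
```

```bash
python3 - <<'E'
from h import *
ims=[]
for n,(u,v) in(("scene",(205,200)),("top",(185,185))):
    c=imaging.read_camera(n);np.savez("pics/%s1.npz"%n,**c)
    ims.append(cv2.resize(c["color"][v-50:v+50,u-50:u+50],(400,400),interpolation=cv2.INTER_NEAREST))
cv2.imwrite("pics/c1.png",np.hstack(ims))
plan([.444,.325,.213],np.pi-.025)
E
```

```text
clock 2.7833 tcp [0.445  0.3224 0.2972] xyz mm [ 1.1  2.7 84.2] turn [-0.001 -0.    -0.006] F [0.6 0.3 0.8] gap 0.0639 q [ 0.48  0.26  0.19  1.5  -0.    0.51]
```

View pics/c1.png

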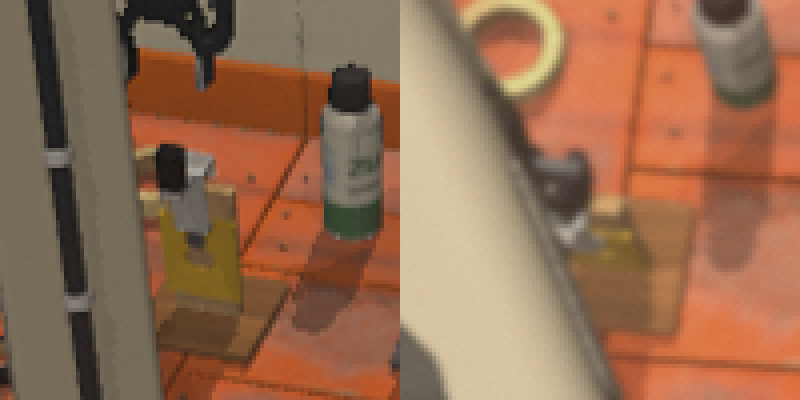

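The gripper is above the block, with the block at about (172,168) in the left crop. I'll descend and then close.

apply_moves([
  {"xyz":[1,2,15],"turn":[0,0,0],"grip":0.75},
  {"xyz":[1,2,35],"turn":[0,0,0],"grip":0.75},
  {"xyz":[1,2,55],"turn":[0,0,0],"grip":0.75},
  {"xyz":[1,2,72],"turn":[0,0,0],"grip":0.75},
  {"xyz":[1,2,82],"turn":[0,0,0],"grip":0.75},
  {"xyz":[1,2,82],"turn":[0,0,0],"grip":0.75},
  {"xyz":[1,2,82],"turn":[0,0,0],"grip":0.5},
  {"xyz":[1,2,82],"turn":[0,0,0],"grip":0.4},
], force=30)

```text
clock: 3.45
tcp_pos: [0.4446, 0.3255, 0.2164]
orientation: [0.001, 0.015, 1.0, 0.0]
wrist_force: [1.0, -1.0, 0.1]
finger_gap: 0.0404
grip_force: 0.0
```

apply_moves([
  {"xyz":[0,0,0],"turn":[0,0,0],"grip":0.3},
  {"xyz":[0,0,0],"turn":[0,0,0],"grip":0.25},
  {"xyz":[0,0,0],"turn":[0,0,0],"grip":0.2},
  {"xyz":[0,0,0],"turn":[0,0,0],"grip":0.1},
  {"xyz":[0,0,0],"turn":[0,0,0],"grip":0.0},
  {"xyz":[0,0,0],"turn":[0,0,0],"grip":0.0},
], force=60)

```text
clock: 3.95
tcp_pos: [0.4442, 0.326, 0.2163]
orientation: [0.001, 0.014, 1.0, 0.001]
wrist_force: [-2.1, -1.1, 5.1]
finger_gap: 0.0236
grip_force: 59.4
```

```bash
python3 - <<'E'
from h import *
plan([.444,.325,.213],np.pi-.025)
E
```

```text
clock 3.95 tcp [0.4442 0.326  0.2163] xyz mm [ 0.2 -1.   3.3] turn [ 0.001  0.002 -0.004] F [-2.1 -1.1  5.1] gap 0.0236 q [ 0.49  0.26 -0.    1.31 -0.    0.52]
```

apply_moves([
  {"xyz":[0,0,-3],"turn":[0,0,0],"grip":0},
  {"xyz":[0,0,-7],"turn":[0,0,0],"grip":0},
  {"xyz":[0,0,-12],"turn":[0,0,0],"grip":0},
  {"xyz":[0,0,-17],"turn":[0,0,0],"grip":0},
  {"xyz":[0,0,-22],"turn":[0,0,0],"grip":0},
  {"xyz":[0,0,-26],"turn":[0,0,0],"grip":0},
  {"xyz":[0,0,-28],"turn":[0,0,0],"grip":0},
  {"xyz":[0,0,-28],"turn":[0,0,0],"grip":0},
  {"xyz":[0,0,-28],"turn":[0,0,0],"grip":0},
])

```text
clock: 4.7
tcp_pos: [0.4437, 0.3256, 0.2428]
orientation: [0.0, 0.014, 1.0, 0.0]
wrist_force: [-0.7, 0.6, -1.9]
finger_gap: 0.024
grip_force: 59.1
```

```bash
python3 - <<'E'
from h import *
plan([.444-.06,.325,.245],np.pi-.025)
ims=[]
c=imaging.read_camera("scene");u,v=205,200
cv2.imwrite("pics/c2.png",cv2.resize(c["color"][v-40:v+60,u-50:u+50],(500,500),interpolation=cv2.INTER_CUBIC))
W=pts(c);hsv=cv2.cvtColor(c["color"],cv2.COLOR_BGR2HSV);h,s,vv=[hsv[...,i].astype(int) for i in range(3)]
x,y,z=W[...,0],W[...,1],W[...,2]
P=W[(x>.42)&(x<.56)&(h>18)&(h<32)&(s>140)&(z>.03)&(z<.25)&(y>.25)&(y<.4)]
print(len(P),P.mean(0),np.percentile(P,[3,97],axis=0).round(3).tolist());print(np.linalg.svd(P-P.mean(0))[2].round(3))
E
```

```text
clock 4.7 tcp [0.4437 0.3256 0.2428] xyz mm [59.7 -2.3 -2.2] turn [ 0.     0.    -0.004] F [-0.7  0.6 -1.9] gap 0.024 q [ 0.49  0.26  0.06  1.37 -0.    0.52]
304 [0.49414615 0.32366926 0.11134495] [[0.486, 0.287, 0.066], [0.503, 0.363, 0.16]]
[[ 0.03   0.088 -0.996]
 [-0.028 -0.996 -0.089]
 [ 0.999 -0.031  0.027]]
```

View pics/c2.png

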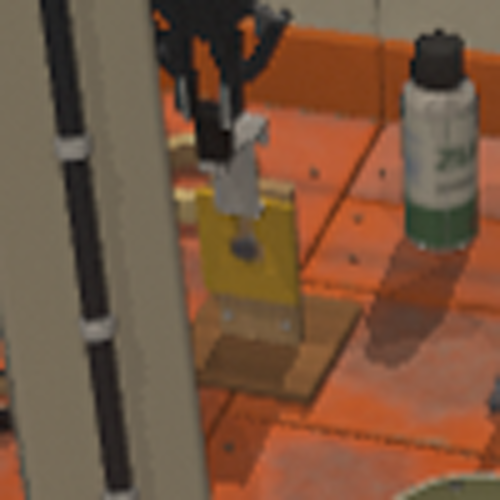

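The plate is raised, with the stud head showing in the wide hole at (243,247). Next I'll draw it off.

apply_moves([
  {"xyz":[2,0,-1],"turn":[0,0,0],"grip":0},
  {"xyz":[6,0,-1],"turn":[0,0,0],"grip":0},
  {"xyz":[11,0,-1],"turn":[0,0,0],"grip":0},
  {"xyz":[17,0,-1],"turn":[0,0,0],"grip":0},
  {"xyz":[24,0,-1],"turn":[0,0,0],"grip":0},
  {"xyz":[32,0,-1],"turn":[0,0,0],"grip":0},
  {"xyz":[41,0,-1],"turn":[0,0,0],"grip":0},
  {"xyz":[50,0,-1],"turn":[0,0,0],"grip":0},
  {"xyz":[57,0,-1],"turn":[0,0,0],"grip":0},
  {"xyz":[60,0,-1],"turn":[0,0,0],"grip":0},
  {"xyz":[60,0,-1],"turn":[0,0,0],"grip":0},
])

```text
clock: 5.67
tcp_pos: [0.3828, 0.3274, 0.244]
orientation: [0.0, 0.014, 1.0, 0.0]
wrist_force: [-0.5, -1.2, -2.1]
finger_gap: 0.0238
grip_force: 59.1
```

```bash
python3 - <<'E'
from h import *
plan([.40,.20,.245],np.pi+.019)
c=imaging.read_camera("scene")
W=pts(c);hsv=cv2.cvtColor(c["color"],cv2.COLOR_BGR2HSV);h,s,vv=[hsv[...,i].astype(int) for i in range(3)]
x,y,z=W[...,0],W[...,1],W[...,2]
P=W[(x>.3)&(x<.56)&(h>18)&(h<32)&(s>140)&(z>.03)&(z<.25)&(y>.25)&(y<.4)]
print(len(P),P.mean(0),np.percentile(P,[3,97],axis=0).round(3).tolist());print(np.linalg.svd(P-P.mean(0))[2].round(3))
E
```

```text
clock 5.6667 tcp [0.3828 0.3274 0.244 ] xyz mm [ -20.7 -126.8   -1. ] turn [ 0.     0.    -0.047] F [-0.5 -1.2 -2.1] gap 0.0238 q [ 0.55  0.17 -0.06  1.35 -0.    0.58]
234 [0.43383866 0.31375554 0.10913759] [[0.425, 0.287, 0.065], [0.442, 0.348, 0.162]]
[[ 0.123  0.309 -0.943]
 [ 0.12   0.939  0.323]
 [ 0.985 -0.153  0.078]]
```

apply_moves([
  {"xyz":[-2,-8,-1],"turn":[0,0,0],"grip":0},
  {"xyz":[-4,-26,-2],"turn":[0,0,-0.01],"grip":0},
  {"xyz":[-7,-54,-3],"turn":[0,0,-0.02],"grip":0},
  {"xyz":[-10,-86,-4],"turn":[0,0,-0.03],"grip":0},
  {"xyz":[-12,-118,-4],"turn":[0,0,-0.04],"grip":0},
  {"xyz":[-14,-150,-4],"turn":[0,0,-0.047],"grip":0},
  {"xyz":[-16,-182,-4],"turn":[0,0,-0.047],"grip":0},
  {"xyz":[-19,-214,-4],"turn":[0,0,-0.047],"grip":0},
  {"xyz":[-21,-246,-4],"turn":[0,0,-0.047],"grip":0},
  {"xyz":[-24,-272,-4],"turn":[0,0,-0.047],"grip":0},
  {"xyz":[-25,-287,-4],"turn":[0,0,-0.047],"grip":0},
  {"xyz":[-25,-292,-4],"turn":[0,0,-0.047],"grip":0},
])

```text
clock: 6.72
tcp_pos: [0.4007, 0.0318, 0.2479]
orientation: [0.0, -0.007, 1.0, -0.001]
wrist_force: [-0.5, -0.1, -1.9]
finger_gap: 0.0238
grip_force: 59.2
```

apply_moves([
  {"xyz":[0,0,0],"turn":[0,0,0],"grip":0},
  {"xyz":[0,0,0],"turn":[0,0,0],"grip":0},
  {"xyz":[0,0,0],"turn":[0,0,0],"grip":0},
])

```text
clock: 6.97
tcp_pos: [0.4003, 0.0352, 0.2478]
orientation: [-0.0, -0.009, 1.0, 0.0]
wrist_force: [-0.7, -0.6, -1.5]
finger_gap: 0.0237
grip_force: 59.2
```

```bash
python3 - <<'E'
from h import *
plan([.40,.035,.248],np.pi+.019)
for n in("scene","top"):
    c=imaging.read_camera(n);np.savez("pics/%s3.npz"%n,**c);cv2.imwrite("pics/%s3.png"%n,cv2.resize(c["color"][130:270,160:420],(780,420),interpolation=cv2.INTER_CUBIC))
    W=pts(c);hsv=cv2.cvtColor(c["color"],cv2.COLOR_BGR2HSV);h,s,v=[hsv[...,i].astype(int) for i in range(3)]
    x,y,z=W[...,0],W[...,1],W[...,2]
    b=(x>.41)&(x<.51)&(y>-.03)&(y<.1)
    for nm,m in(("hooktop",b&(z>.228)&(z<.246)&(s<70)&(v>90)),("yellow",b&(h>18)&(h<32)&(s>130)&(z<.19))):
        P=W[m];print(n,nm,len(P))
        if len(P)>5: print(P.mean(0).round(4),np.percentile(P,[3,97],axis=0).round(3).tolist(),np.linalg.svd(P-P.mean(0))[2][2].round(3))
E
```

```text
clock 6.9667 tcp [0.4003 0.0352 0.2478] xyz mm [ 0.3 -0.2 -0.2] turn [ 0. -0. -0.] F [-0.7 -0.6 -1.5] gap 0.0237 q [-0.11 -0.03 -0.26  1.34  0.   -0.13]
scene hooktop 15
[0.443  0.0227 0.2364] [[0.428, 0.018, 0.231], [0.46, 0.028, 0.241]] [-0.116 -0.991  0.064]
scene yellow 316
[0.4503 0.0384 0.1155] [[0.443, 0.001, 0.074], [0.459, 0.076, 0.168]] [0.999 0.027 0.04 ]
top hooktop 0
top yellow 3
```

View pics/top3.png

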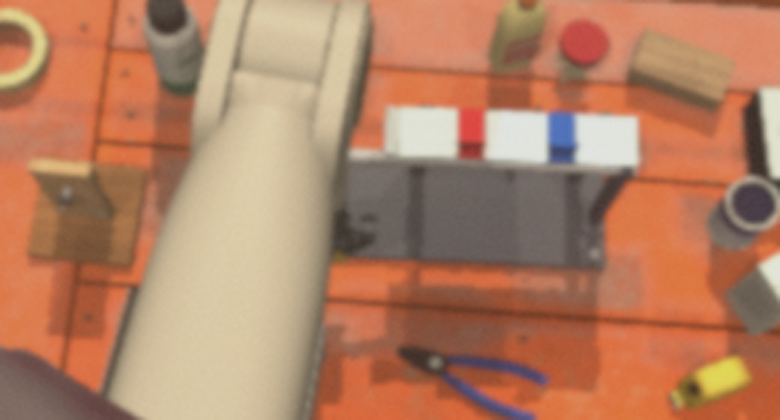

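apply_moves([
  {"xyz":[-4,0,0],"turn":[0,0,0],"grip":0},
  {"xyz":[-14,0,0],"turn":[0,0,0],"grip":0},
  {"xyz":[-28,0,0],"turn":[0,0,0],"grip":0},
  {"xyz":[-44,0,0],"turn":[0,0,0],"grip":0},
  {"xyz":[-58,0,0],"turn":[0,0,0],"grip":0},
  {"xyz":[-70,0,0],"turn":[0,0,0],"grip":0},
  {"xyz":[-78,0,0],"turn":[0,0,0],"grip":0},
  {"xyz":[-83,0,0],"turn":[0,0,0],"grip":0},
  {"xyz":[-86,0,0],"turn":[0,0,0],"grip":0},
  {"xyz":[-86,0,0],"turn":[0,0,0],"grip":0},
  {"xyz":[-86,0,0],"turn":[0,0,0],"grip":0},
])

```text
clock: 7.98
tcp_pos: [0.486, 0.0363, 0.2477]
orientation: [-0.0, -0.009, 1.0, -0.0]
wrist_force: [-0.3, 0.0, -1.4]
finger_gap: 0.024
grip_force: 59.2
```

apply_moves([
  {"xyz":[-1,0,0],"turn":[0,0,0],"grip":0},
  {"xyz":[-2,0,0],"turn":[0,0,0],"grip":0},
  {"xyz":[-2,0,0],"turn":[0,0,0],"grip":0},
  {"xyz":[-2,0,0],"turn":[0,0,0],"grip":0},
])

```text
clock: 8.32
tcp_pos: [0.4881, 0.0362, 0.2479]
orientation: [0.0, -0.009, 1.0, -0.0]
wrist_force: [-0.1, -0.2, -1.8]
finger_gap: 0.0234
grip_force: 59.2
```

apply_moves([
  {"xyz":[-1,0,0],"turn":[0,0,0],"grip":0},
  {"xyz":[-2,0,0],"turn":[0,0,0],"grip":0},
  {"xyz":[-2,0,0],"turn":[0,0,0],"grip":0},
  {"xyz":[-2,0,0],"turn":[0,0,0],"grip":0},
])

```text
clock: 8.65
tcp_pos: [0.4903, 0.0363, 0.2478]
orientation: [-0.0, -0.009, 1.0, -0.0]
wrist_force: [0.0, 0.5, -1.4]
finger_gap: 0.024
grip_force: 59.2
```

apply_moves([
  {"xyz":[-1,0,0],"turn":[0,0,0],"grip":0},
  {"xyz":[-2,0,0],"turn":[0,0,0],"grip":0},
  {"xyz":[-2,0,0],"turn":[0,0,0],"grip":0},
])

```text
clock: 8.9
tcp_pos: [0.4925, 0.0363, 0.2477]
orientation: [0.0, -0.009, 1.0, -0.0]
wrist_force: [0.1, -0.2, -1.3]
finger_gap: 0.0242
grip_force: 59.3
```

apply_moves([
  {"xyz":[-1,0,0],"turn":[0,0,0],"grip":0},
  {"xyz":[-2,0,0],"turn":[0,0,0],"grip":0},
  {"xyz":[-2,0,0],"turn":[0,0,0],"grip":0},
])

```text
clock: 9.15
tcp_pos: [0.4938, 0.0364, 0.2477]
orientation: [-0.001, -0.009, 1.0, -0.0]
wrist_force: [-1.9, -0.4, -0.6]
finger_gap: 0.0241
grip_force: 59.4
```

```bash
python3 - <<'E'
from h import *
plan([.4875,.035,.248],np.pi+.019)
c=imaging.read_camera("scene");cv2.imwrite("pics/scene4.png",cv2.resize(c["color"][150:290,250:400],(600,560),interpolation=cv2.INTER_CUBIC))
E
```

```text
clock 9.15 tcp [0.4938 0.0364 0.2477] xyz mm [ 6.4 -1.3 -0.3] turn [-0.    -0.001 -0.001] F [-1.9 -0.4 -0.6] gap 0.0241 q [-0.09  0.15 -0.07  1.36 -0.   -0.11]
```

View pics/scene4.png

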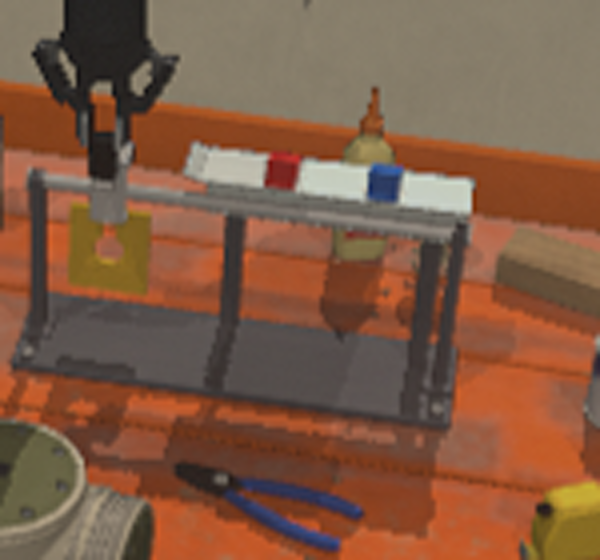

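Contact with the rail came at TCP x ≈ 0.494. The image shows the hook near (105,190), in front of the rail's open end. I'll back off 4 mm and lower.

apply_moves([
  {"xyz":[2,0,0],"turn":[0,0,0],"grip":0},
  {"xyz":[4,0,2],"turn":[0,0,0],"grip":0},
  {"xyz":[4,0,6],"turn":[0,0,0],"grip":0},
  {"xyz":[4,0,10],"turn":[0,0,0],"grip":0},
  {"xyz":[4,0,14],"turn":[0,0,0],"grip":0},
  {"xyz":[4,0,17],"turn":[0,0,0],"grip":0},
  {"xyz":[4,0,18],"turn":[0,0,0],"grip":0},
  {"xyz":[4,0,18],"turn":[0,0,0],"grip":0},
])

```text
clock: 9.87
tcp_pos: [0.4901, 0.0363, 0.2293]
orientation: [-0.0, -0.009, 1.0, -0.0]
wrist_force: [-0.7, -0.2, -1.7]
finger_gap: 0.0239
grip_force: 59.3
```

apply_moves([
  {"xyz":[0,0,3],"turn":[0,0,0],"grip":0},
  {"xyz":[0,0,6],"turn":[0,0,0],"grip":0},
  {"xyz":[0,0,9],"turn":[0,0,0],"grip":0},
  {"xyz":[0,0,10],"turn":[0,0,0],"grip":0},
  {"xyz":[0,0,10],"turn":[0,0,0],"grip":0},
])

```text
clock: 10.28
tcp_pos: [0.49, 0.0363, 0.2194]
orientation: [-0.0, -0.009, 1.0, -0.0]
wrist_force: [0.6, 0.0, -2.2]
finger_gap: 0.024
grip_force: 59.3
```

apply_moves([
  {"xyz":[0,0,1],"turn":[0,0,0],"grip":0},
  {"xyz":[0,0,2],"turn":[0,0,0],"grip":0},
  {"xyz":[0,0,2],"turn":[0,0,0],"grip":0},
  {"xyz":[0,0,2],"turn":[0,0,0],"grip":0},
])

```text
clock: 10.62
tcp_pos: [0.4903, 0.0363, 0.2178]
orientation: [0.0, -0.009, 1.0, -0.0]
wrist_force: [0.1, -0.3, -2.0]
finger_gap: 0.0243
grip_force: 59.3
```

apply_moves([
  {"xyz":[0,0,1],"turn":[0,0,0],"grip":0},
  {"xyz":[0,0,2],"turn":[0,0,0],"grip":0},
  {"xyz":[0,0,2],"turn":[0,0,0],"grip":0},
  {"xyz":[0,0,2],"turn":[0,0,0],"grip":0},
])

```text
clock: 10.95
tcp_pos: [0.49, 0.0363, 0.2166]
orientation: [0.0, -0.009, 1.0, -0.0]
wrist_force: [-3.6, -0.3, 4.0]
finger_gap: 0.0245
grip_force: 60.0
```

```bash
python3 - <<'E'
from h import *
plan([.49,-.1265,.217],np.pi+.019)
c=imaging.read_camera("scene")
W=pts(c);hsv=cv2.cvtColor(c["color"],cv2.COLOR_BGR2HSV);h,s,v=[hsv[...,i].astype(int) for i in range(3)]
x,y,z=W[...,0],W[...,1],W[...,2]
P=W[(x>.5)&(x<.57)&(y>-.03)&(y<.1)&(h>18)&(h<32)&(s>130)&(z<.16)]
print(P.mean(0).round(4),np.percentile(P,[2,98],axis=0).round(4).tolist(),np.linalg.svd(P-P.mean(0))[2][2].round(3))
P=W[((h<6)|(h>172))&(s>170)&(abs(x-.56)<.06)&(abs(y+.126)<.03)&(z>.22)&(z<.27)];print(np.percentile(P,[2,50,98],axis=0).round(4).tolist())
E
```

```text
clock 10.95 tcp [0.49   0.0363 0.2166] xyz mm [   2.9 -162.8   -0.4] turn [-0.     0.    -0.001] F [-3.6 -0.3  4. ] gap 0.0245 q [-0.09  0.15 -0.14  1.28 -0.   -0.11]
[0.5426 0.0378 0.0845] [[0.5326, 0.0008, 0.0422], [0.5533, 0.0747, 0.1375]] [0.998 0.026 0.049]
[[0.5322, -0.1384, 0.2265], [0.5415, -0.1258, 0.2361], [0.5892, -0.1147, 0.2557]]
```

apply_moves([
  {"xyz":[0,0,-3],"turn":[0,0,0],"grip":0},
  {"xyz":[0,-3,-4],"turn":[0,0,0],"grip":0},
  {"xyz":[0,-10,-4],"turn":[0,0,0],"grip":0},
  {"xyz":[0,-20,-4],"turn":[0,0,0],"grip":0},
  {"xyz":[0,-30,-4],"turn":[0,0,0],"grip":0},
  {"xyz":[0,-40,-4],"turn":[0,0,0],"grip":0},
  {"xyz":[0,-50,-4],"turn":[0,0,0],"grip":0},
  {"xyz":[0,-60,-4],"turn":[0,0,0],"grip":0},
  {"xyz":[0,-70,-4],"turn":[0,0,0],"grip":0},
  {"xyz":[0,-78,-4],"turn":[0,0,0],"grip":0},
  {"xyz":[0,-82,-4],"turn":[0,0,0],"grip":0},
  {"xyz":[0,-82,-4],"turn":[0,0,0],"grip":0},
])

```text
clock: 12.0
tcp_pos: [0.4919, -0.0467, 0.2198]
orientation: [0.0, -0.008, 1.0, -0.0]
wrist_force: [0.1, -0.5, -1.1]
finger_gap: 0.024
grip_force: 59.3
```

apply_moves([
  {"xyz":[0,-3,0],"turn":[0,0,0],"grip":0},
  {"xyz":[0,-10,0],"turn":[0,0,0],"grip":0},
  {"xyz":[0,-20,0],"turn":[0,0,0],"grip":0},
  {"xyz":[0,-30,0],"turn":[0,0,0],"grip":0},
  {"xyz":[0,-40,0],"turn":[0,0,0],"grip":0},
  {"xyz":[0,-50,0],"turn":[0,0,0],"grip":0},
  {"xyz":[0,-60,0],"turn":[0,0,0],"grip":0},
  {"xyz":[0,-70,0],"turn":[0,0,0],"grip":0},
  {"xyz":[0,-78,0],"turn":[0,0,0],"grip":0},
  {"xyz":[0,-82,0],"turn":[0,0,0],"grip":0},
  {"xyz":[0,-82,0],"turn":[0,0,0],"grip":0},
  {"xyz":[0,-82,0],"turn":[0,0,0],"grip":0},
])

```text
clock: 13.0
tcp_pos: [0.4932, -0.1278, 0.2197]
orientation: [-0.0, -0.009, 1.0, 0.0]
wrist_force: [-0.4, 0.4, -2.4]
finger_gap: 0.0242
grip_force: 59.3
```

```bash
python3 - <<'E'
from h import *
plan([.493,-.128,.2166],np.pi+.019)
c=imaging.read_camera("scene");cv2.imwrite("pics/scene5.png",cv2.resize(c["color"][130:270,250:400],(600,560),interpolation=cv2.INTER_CUBIC))
W=pts(c);hsv=cv2.cvtColor(c["color"],cv2.COLOR_BGR2HSV);h,s,v=[hsv[...,i].astype(int) for i in range(3)]
x,y,z=W[...,0],W[...,1],W[...,2]
P=W[(x>.5)&(x<.58)&(y>-.2)&(y<-.05)&(h>18)&(h<32)&(s>130)&(z<.16)]
print(P.mean(0).round(4),np.percentile(P,[2,98],axis=0).round(4).tolist(),np.linalg.svd(P-P.mean(0))[2][2].round(3))
E
```

```text
clock 13.0 tcp [ 0.4932 -0.1278  0.2197] xyz mm [ 0.2 -0.2  3.1] turn [ 0.    -0.    -0.001] F [-0.4  0.4 -2.4] gap 0.0242 q [-0.41  0.18 -0.09  1.29  0.   -0.43]
[ 0.5427 -0.1242  0.0876] [[0.5336, -0.1621, 0.0448], [0.5522, -0.087, 0.1406]] [0.999 0.01  0.051]
```

View pics/scene5.png

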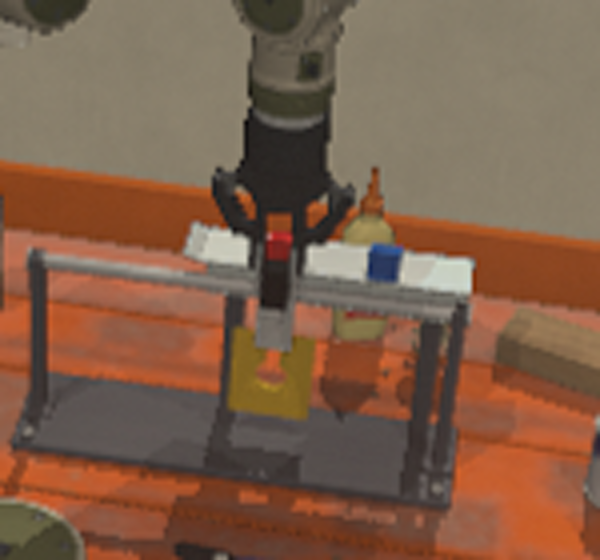

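The plate (centre y ≈ -0.1245) is under the red clip (y ≈ -0.1266). I'll shift it slightly, lower it and release.

apply_moves([
  {"xyz":[0,-1,0],"turn":[0,0,0],"grip":0},
  {"xyz":[0,-2,1],"turn":[0,0,0],"grip":0},
  {"xyz":[0,-2,2],"turn":[0,0,0],"grip":0},
  {"xyz":[0,-2,3],"turn":[0,0,0],"grip":0},
  {"xyz":[0,-2,3],"turn":[0,0,0],"grip":0},
  {"xyz":[0,-2,3],"turn":[0,0,0],"grip":0},
], force=25)

```text
clock: 13.55
tcp_pos: [0.4932, -0.1295, 0.217]
orientation: [0.0, -0.009, 1.0, -0.0]
wrist_force: [-0.8, 0.9, 0.4]
finger_gap: 0.0243
grip_force: 59.6
```

apply_moves([
  {"xyz":[0,0,0],"turn":[0,0,0],"grip":0.3},
  {"xyz":[0,0,0],"turn":[0,0,0],"grip":0.36},
  {"xyz":[0,0,0],"turn":[0,0,0],"grip":0.45},
  {"xyz":[0,0,0],"turn":[0,0,0],"grip":0.55},
  {"xyz":[0,0,0],"turn":[0,0,0],"grip":0.6},
  {"xyz":[0,0,0],"turn":[0,0,0],"grip":0.6},
  {"xyz":[0,0,0],"turn":[0,0,0],"grip":0.6},
])

```text
clock: 14.13
tcp_pos: [0.4934, -0.1297, 0.2168]
orientation: [0.0, -0.009, 1.0, -0.0]
wrist_force: [0.3, 0.2, 0.4]
finger_gap: 0.0511
grip_force: 0.0
```

apply_moves([
  {"xyz":[0,0,-4],"turn":[0,0,0],"grip":0.6},
  {"xyz":[0,0,-14],"turn":[0,0,0],"grip":0.6},
  {"xyz":[0,0,-28],"turn":[0,0,0],"grip":0.6},
  {"xyz":[0,0,-44],"turn":[0,0,0],"grip":0.6},
  {"xyz":[0,0,-60],"turn":[0,0,0],"grip":0.6},
  {"xyz":[10,0,-80],"turn":[0,0,0],"grip":0.6},
  {"xyz":[20,0,-95],"turn":[0,0,0],"grip":0.6},
  {"xyz":[30,0,-105],"turn":[0,0,0],"grip":0.6},
  {"xyz":[35,0,-110],"turn":[0,0,0],"grip":0.6},
  {"xyz":[35,0,-110],"turn":[0,0,0],"grip":0.6},
  {"xyz":[35,0,-110],"turn":[0,0,0],"grip":0.6},
  {"xyz":[35,0,-110],"turn":[0,0,0],"grip":0.6},
])

```text
clock: 15.13
tcp_pos: [0.4583, -0.1303, 0.3259]
orientation: [-0.0, -0.009, 1.0, 0.0]
wrist_force: [0.7, -0.3, 0.3]
finger_gap: 0.051
grip_force: 0.0
```

```bash
python3 - <<'E'
from h import *
for k in range(6):
    c=imaging.read_camera("scene")
    W=pts(c);hsv=cv2.cvtColor(c["color"],cv2.COLOR_BGR2HSV);h,s,v=[hsv[...,i].astype(int) for i in range(3)]
    x,y,z=W[...,0],W[...,1],W[...,2]
    m=(x>.48)&(x<.6)&(y>-.2)&(y<-.05)&(h>18)&(h<32)&(s>130)&(z<.16);P=W[m]
    print(P.mean(0).round(4),np.percentile(P[:,1:],[2,98],axis=0).round(4).tolist(),np.linalg.svd(P-P.mean(0))[2][2].round(3),np.argwhere(m).mean(0).round(2))
m=((h<6)|(h>172))&(s>170)&(abs(x-.56)<.06)&(abs(y+.126)<.03)&(z>.22)&(z<.27);P=W[m];print(np.percentile(P,[2,50,98],axis=0).round(4).tolist())
cv2.imwrite("pics/scene6.png",cv2.resize(c["color"][130:270,250:400],(600,560),interpolation=cv2.INTER_CUBIC))
E
```

```text
[ 0.5508 -0.1264  0.0859] [[-0.1643, 0.0405], [-0.0887, 0.1368]] [-0.992  0.029 -0.125] [223.47 317.82]
[ 0.5519 -0.1266  0.0858] [[-0.1644, 0.0411], [-0.0891, 0.1388]] [-0.991  0.007 -0.134] [223.33 317.92]
[ 0.552  -0.1266  0.086 ] [[-0.1642, 0.0391], [-0.0896, 0.1382]] [-0.99  -0.003 -0.14 ] [223.27 317.94]
[ 0.5528 -0.1269  0.0859] [[-0.1644, 0.0392], [-0.0892, 0.1367]] [-0.992  0.017 -0.125] [223.2  318.02]
[ 0.5519 -0.1266  0.0867] [[-0.1643, 0.0411], [-0.0893, 0.1382]] [-0.991  0.004 -0.131] [223.16 317.94]
[ 0.5525 -0.1269  0.0862] [[-0.1645, 0.0425], [-0.0891, 0.1366]] [-0.992  0.018 -0.126] [223.19 318.04]
[[0.5263, -0.1384, 0.2243], [0.5418, -0.1256, 0.2366], [0.5949, -0.1152, 0.2553]]
```

View pics/scene6.png

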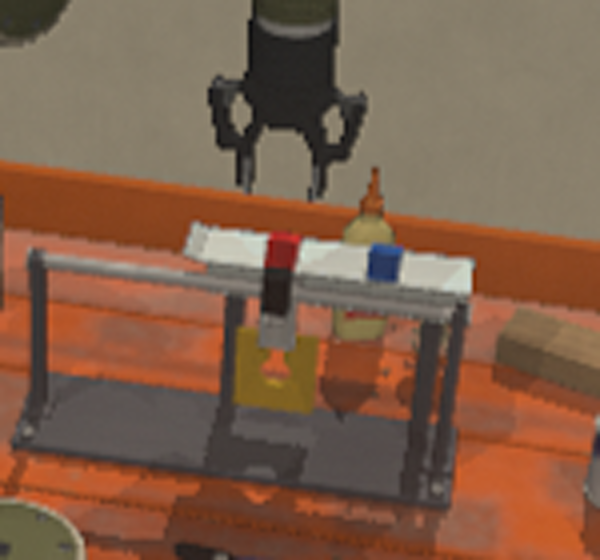

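It hangs at rest under the red clip: the plate centre y is -0.127, the tilt is about 0.13 rad, and the gripper is clear.

```bash
python3 -c "
from workcell import ticket
print(ticket.hand_in())"
```

```text
the job is handed in; nothing more can be done
None
```

The plate hangs still from the rail, within about 2 mm of the red clip's middle and tilted about 0.13 rad, with the gripper clear; the job was handed in at about 15.5 s, and no verdict was returned.

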